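Rock a jammed tool handle out of the holding block

TASK

The long turned tool handle has jammed in the holding block. Keep its foot down in the socket and rock it from side to side, along the line of the two jaws, until both jaws have been pushed back far enough to let its wide foot through; then lift it out and stand it upright in the empty pocket of the three-pocket tray, and let go.

Things in the scene. Friction and masses are not known exactly. Their poses are not given: they have to be found in the camera images.
- handle: Long turned wooden tool handle, brass ferrule on top, in the holding block: 150 mm. Origin: centre of its flat underside (31 mm across); z up its axis. Foot 34 mm across to 9 mm up, tapering to a 24 mm neck at 16-48 mm; belly 30 mm; round grip 26 mm across at 92-135 mm. It starts 15 mm above the bench. Leaned 0.26-0.3 rad (8-12 N at the grip) it tips on its foot's edge; the neck pushes a jaw back.
- jaw_a_face (a point): Middle of the top edge of jaw a's gripping face, 53 mm above the bench: one of two dark wooden slides (48 x 45 mm) in the fixed wooden holding block (100 x 180 mm, long way along the line of the jaws, 53 mm high). It slides stiffly away from the handle, up to 16 mm, and stays where pushed. y axis: from jaw a to jaw b. The handle stands midway; its foot fits a 37 mm square socket below the jaws.
- jaw_b_face (a point): The same point on the opposite jaw, which slides the other way. At first the two faces are 24 to 27 mm apart and hold the handle by its neck, above the wide foot, so that pulled straight up it sticks (some 70 N); the foot passes once they are 35 mm apart or more.
- pocket: Square of cork, 50 mm, lining the one empty pocket of the three in the tray (plywood, 76 x 200 mm, fixed). Origin: centre of that pocket's floor, 6 mm above the bench; z up, x and y along its sides. The pocket is 64 (x) by 59 mm (y) inside; walls 6 mm thick, tops 40 mm above the bench. Short handles, 85 mm tall, 36 mm across, stand in the other two pockets, 65 mm from pocket to pocket.
Not all that is in view belongs to the job. What is shaped like the handle but purple is not meant. What is shaped like the part that bears jaw_a_face but red is not meant.

How it is judged:
On the way:
1. both jaws have been rocked back (faces more than 33 mm apart) while the handle's foot is still down in the socket (underside less than 23 mm above the bench) (horizontal distance between jaw_a_face and jaw_b_face above 0.033 m and height (world z) of handle below 0.023 m and horizontal distance between handle and jaw_a_face below 0.05 m), for 0.1 s.
At the end, for the whole second after the job is handed in: The handle stands at rest on the floor of the empty pocket: underside within 24 mm of the pocket's centre and less than 5 mm above its floor, within 0.17 rad (10 degrees) of upright, brass ferrule up (horizontal distance between handle and pocket below 0.024 m and z of handle in the frame of pocket below 0.005 m and angle between handle's own z axis and vertical below 0.17 rad and linear speed of handle below 0.02 m/s); the robot touches nothing.
It also fails if it takes over 64 s, if anything falls off the work surface, if the arm or the gripper's body presses on something with over 40 N, if the wrist force passes 120 N, or if a joint passes its speed limit or range.

ROBOT

A 7-joint arm with a two-finger parallel gripper is mounted at the origin on the work surface. World frame = base frame: x ahead of the robot, y to its left, z up, the work surface at z = 0. Lengths are in m, angles in rad, forces in N, time in s.
With the tool pointing down it reaches from about 0.425 to 1.025 m from the base axis. Payload 3.6 kg.
Tool frame: the origin (TCP) lies midway between the tips of the shut fingers; the grasp point (between the pads) lies 19 mm behind it (arm.pinch_z is the distance from the TCP to the grasp point, in m); z points along the fingers, y is the direction in which the jaws open and shut (so a half turn about z gives the same grasp; the last joint's range is limited). The gripper opens to 85 mm and grips with 20 to 120 N. Pads are 22 mm wide; open, the fingers measure 114 mm over their backs; the gripper's body (76 mm by 85 mm) begins 54 mm behind the grasp point. The pads swing forward as they close: fully open they stand 13 mm farther back than shut.
Start: joints at [1.147, 0.591, 0.048, 1.609, -0.033, 0.943, -0.034], TCP at [0.235, -0.686, 0.231] pointing down, gripper open.
Joint ranges: [-2.69, 2.69], [-0.47, 2.24], [-1.27, 1.36], [0.19, 2.51], [-1.53, 4.68], [0.08, 2.07], [-3.09, 3.09]. Speed limits (rad/s): [2.57, 2.57, 3.14, 3.14, 3.14, 3.14, 3.14].

INTERFACE

Orientations are given as a unit quaternion [x, y, z, w].
In Python, from station import readout, optics, finish_job, arm gives the robot as it stands.
- The arm moves only by the shell command python3 -m inch 'ROWS'. ROWS is JSON, a list of rows, each a list of 7 numbers: the shift along the world's x, y, z in m, then the turn, a rotation vector about the world's x, y, z in degrees, then the closure, from -1 (fully open) to 1 (shut). A call has 1 to 20 rows; each row shifts and turns the commanded pose from where the row before left it; what a row does not reach is not made up. A row lasts 1/12 s, in which the tool goes at most 41.7 mm and 7.16 degrees, less where a joint would pass 70% of its speed; a pose out of reach is approached as far as the arm can. A call is refused whole if a number of a shift passes 0.0417 or a number of a turn 7.16, either way. A call with a gripper value outside its range is refused whole. The fingers move at their own pace and stop on an object; the grip force is fixed at half the most. Time passes only in rows, so rows that do not move let the fingers close. It gives the time, the measured TCP pose, the force and the opening at its end, in the units of the state.
- readout.read_state(): the state, without advancing time (a new reading comes with each control period).
- optics.get_image(name): name is "side" or "top"; returns the picture (384x512x3 uint8, red, green, blue); there is no depth.
- optics.camera_info(name): a dict with "fx", "fy", "cx", "cy" (pixels), "T" (4x4, takes a point from camera to world coordinates). Camera axes: x right, y up, looking along -z (the intrinsics and any distortion apply to the point x, -y, -z); pixel columns grow to the right and rows downward; lengths in m; the calibration is good to about 2 mm. A picture is of the moment at which its call begins. camera_info takes no time and is no camera call.
- finish_job(): hands the job in, once; it reports no verdict.
The state is a dict: "time": time; "q": joint angles; "qvel": joint speeds; "tau": joint torques, N m; "tcp_pos": TCP position; "eef_rot": TCP orientation; "force": force on the tool from outside, world axes, zero at the start; "moment": the same for the moment, N m; "opening": opening from 0.0 (shut) to 1.0 (fully open).
Only numpy, scipy, OpenCV 4.12 (cv2) and the standard library are available. Lean on these libraries where they do the work, as an engineer would, in place of code of your own. Each camera call takes 0.05 s, during which the arm holds its last target. There are 200 camera calls.

## Working session

There is one attempt and no reset: what is moved stays moved. The work goes in short steps, Python scripts to look and compute and a shell command to move; the robot and the scene stay as the last step left them, time stands still between calls to the robot, and variables do not carry over. Pictures are saved under pics/ and viewed, about 8 in all and at most 12, crops included, and the job is handed in when it is done.

```bash
mkdir -p pics; ls
python3 - <<'E'
from station import readout, optics, arm
import cv2,numpy as np
s=readout.read_state();print(s['time'],s['tcp_pos'],s['eef_rot'],s['opening'],arm.pinch_z)
a=[]
for n in('top','side'):
    c=optics.camera_info(n);print(n,{k:(np.round(v,4).tolist()) for k,v in c.items()if k!='name'})
    im=optics.get_image(n);np.save(f'pics/{n}0.npy',im);cv2.imwrite(f'pics/{n}0.png',im[:,:,::-1])
E
```

```text
pics
0.0 [ 0.23454856 -0.68513159  0.23011775] [ 9.86425567e-01  1.64205063e-01 -2.36864476e-04 -1.11459114e-03] 1.0014365059456467 0.0187
top {'fx': 398.4958, 'fy': 398.4958, 'cx': 255.7436, 'cy': 186.2094, 'T': [[-0.0093, 0.9875, -0.1571, 0.2405], [-0.9999, -0.0098, -0.0024, 0.0314], [-0.0039, 0.1571, 0.9876, 1.0591], [0.0, 0.0, 0.0, 1.0]]}
side {'fx': 380.1944, 'fy': 380.1944, 'cx': 254.1785, 'cy': 191.2452, 'T': [[-0.8412, 0.3749, -0.3896, -0.0233], [-0.5407, -0.5857, 0.6038, 0.6446], [-0.0019, 0.7186, 0.6954, 0.767], [0.0, 0.0, 0.0, 1.0]]}
```

View pics/top0.png

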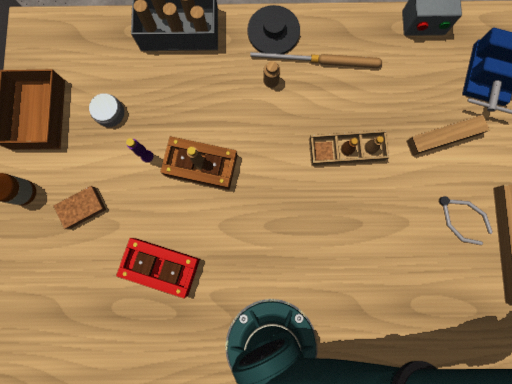

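View pics/side0.png

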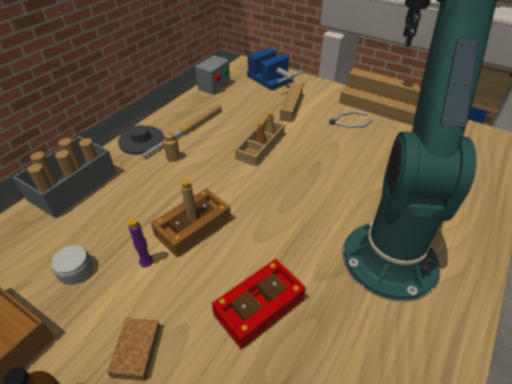

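Top view: the wooden block with the handle is at (200,162). The purple handle at (140,150) and the red block at (160,267) are the decoys. The tray is at (349,148), with its empty pocket at (323,150). One enlarged crop to confirm.

Run:
```python
import cv2,numpy as np
t=cv2.imread('pics/top0.png');s=cv2.imread('pics/side0.png')
A=cv2.resize(t[125:195,150:250],(700,490)[:2],interpolation=cv2.INTER_CUBIC)[:, :]
A=cv2.resize(t[128:194,155:245],(400,293),interpolation=cv2.INTER_CUBIC)
B=cv2.resize(t[120:176,305:395],(400,249),interpolation=cv2.INTER_CUBIC)
C=cv2.resize(s[170:260,140:240],(400,360),interpolation=cv2.INTER_CUBIC)
D=np.zeros((600,800,3),np.uint8);D[:293,:400]=A;D[300:549,:400]=B;D[:360,400:]=C
cv2.imwrite('pics/crop.png',D)
```

```text
(no output)
```

View pics/crop.png

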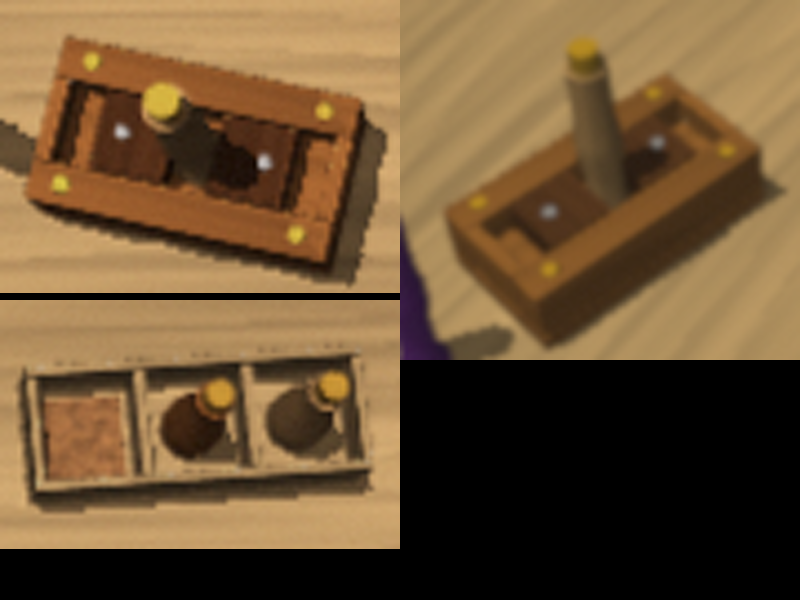

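The crop confirms it: the wooden handle with the brass ferrule stands in the brown block with dark slides, and the empty pocket is the leftmost, lined with cork.

```bash
cat > h.py <<'E'
import numpy as np,cv2
from station import readout,optics,arm
def ray(n,u,v):
    c=optics.camera_info(n);T=np.array(c['T'])
    d=T[:3,:3]@np.array([(u-c['cx'])/c['fx'],-(v-c['cy'])/c['fy'],-1]);return T[:3,3],d
def cast(n,u,v,z):
    o,d=ray(n,u,v);return o+d*(z-o[2])/d[2]
def proj(n,p):
    c=optics.camera_info(n);T=np.array(c['T']);q=T[:3,:3].T@(np.array(p)-T[:3,3]);return c['cx']+c['fx']*q[0]/-q[2],c['cy']-c['fy']*q[1]/-q[2]
def blobs(m,mn=3):
    n,l,s,c=cv2.connectedComponentsWithStats(m.astype(np.uint8));return [(int(s[i,4]),c[i]) for i in range(1,n) if s[i,4]>=mn]
def masks(im):
    h=cv2.cvtColor(im,cv2.COLOR_RGB2HSV).astype(int)
    y=(h[...,0]>=22)&(h[...,0]<=32)&(h[...,1]>150)&(h[...,2]>130)
    w=(h[...,1]<70)&(h[...,2]>120)
    return y,w
def roi(m,a):
    r=np.zeros_like(m);r[a[1]:a[3],a[0]:a[2]]=m[a[1]:a[3],a[0]:a[2]];return r
E
python3 - <<'E'
from h import *
np.set_printoptions(precision=4,suppress=True)
for n,R in(('top',(155,128,245,194)),('side',(150,175,232,255))):
    im=np.load(f'pics/{n}0.npy');y,w=masks(im)
    for nm,m in(('y',y),('w',w)):
        for a,c in blobs(roi(m,R),2):
            z=.165 if a>30 else .053
            print(n,nm,a,c,z,cast(n,*c,z))
im=np.load('pics/top0.npy');h=cv2.cvtColor(im,cv2.COLOR_RGB2HSV)
print(h[150,322],h[145,310],h[133,330])
# pocket corners from crop (4.444x): cork corners
for u,v in((43,399),(124,396),(128,475),(50,480)):
    print('cork',cast('top',305+(u-2)/4.444,120+(v-300-2)/4.444,.006))
# tray outer top corners
for u,v in((22,372),(358,355),(368,468),(36,491)):
    print('tray',cast('top',305+(u-2)/4.444,120+(v-300-2)/4.444,.04))
E
```

```text
top y 9 [175.2222 141.4444] 0.053 [0.5207 0.2426 0.053 ]
top y 44 [191.     150.2273] 0.165 [0.4682 0.1822 0.165 ]
top y 4 [227.5 152.5] 0.053 [0.4897 0.1063 0.053 ]
top y 9 [168. 169.] 0.053 [0.4477 0.2596 0.053 ]
top y 8 [221.  180.5] 0.053 [0.4162 0.1228 0.053 ]
top w 8 [181.875 157.125] 0.053 [0.4787 0.2244 0.053 ]
top w 9 [214. 164.] 0.053 [0.4596 0.1411 0.053 ]
side w 4 [176.5 222.5] 0.053 [0.4792 0.2231 0.053 ]
[ 14 158 168] [ 15 125  86] [ 17 118 177]
cork [ 0.5288 -0.1263  0.006 ]
cork [ 0.5302 -0.176   0.006 ]
cork [ 0.4806 -0.1765  0.006 ]
cork [ 0.478  -0.1289  0.006 ]
tray [ 0.5361 -0.1093  0.04  ]
tray [ 0.5445 -0.3094  0.04  ]
tray [ 0.4756 -0.3111  0.04  ]
tray [ 0.4638 -0.1153  0.04  ]
```

Everything agrees: the pins give the block centre as (0.4686, 0.1828), and the jaw dots' midpoint and the ferrule top match to within 1 mm. The jaw line is at 77.1° from x. The pocket is near (0.504, -0.151). Moving.

```bash
python3 -m inch '[[0.02,0.024,0,0,0,-2.65,-1],[0.02,0.024,0,0,0,-2.65,-1],[0.02,0.024,0,0,0,-2.65,-1],[0.02,0.024,0,0,0,-2.65,-1],[0.02,0.024,0,0,0,-2.65,-1],[0.02,0.024,0,0,0,-2.65,-1],[0.02,0.024,0,0,0,-2.65,-1],[0.02,0.024,0,0,0,-2.65,-1],[0.02,0.024,0,0,0,-2.65,-1],[0.02,0.024,0,0,0,-2.65,-1],[0.02,0.024,0,0,0,-2.65,-1],[0.02,0.024,0,0,0,-2.65,-1],[0,0,0,0,0,0,-1]]'
python3 -m inch '[[0,0.029,0,0,0,0,-1],[0,0.029,0,0,0,0,-1],[0,0.029,0,0,0,0,-1],[0,0.029,0,0,0,0,-1],[0,0.029,0,0,0,0,-1],[0,0.029,0,0,0,0,-1],[0,0.029,0,0,0,0,-1],[0,0.029,0,0,0,0,-1],[0,0.029,0,0,0,0,-1],[0,0.029,0,0,0,0,-1],[0,0.029,0,0,0,0,-1],[0,0.029,0,0,0,0,-1],[0,0.029,0,0,0,0,-1],[0,0.029,0,0,0,0,-1],[0,0.029,0,0,0,0,-1],[0,0.029,0,0,0,0,-1],[0,0.029,0,0,0,0,-1],[0,0.029,0,0,0,0,-1],[0,0.025,0,0,0,0,-1],[0,0,0,0,0,0,-1]]'
```

```text
time: 1.18
tcp_pos: [0.481, -0.3899, 0.2306]
eef_rot: [0.994, -0.107, 0.001, -0.003]
force: [0.8, 0.7, 0.9]
opening: 0.998
time: 2.85
tcp_pos: [0.4747, 0.1555, 0.2313]
eef_rot: [0.994, -0.108, 0.0, -0.002]
force: [0.0, -0.6, -0.1]
opening: 1.0
```

```bash
python3 -m inch '[[-0.003,0.0135,0,0,0,0,-1],[-0.003,0.0135,0,0,0,0,-1],[0,0,0,0,0,0,-1],[0,0,0,0,0,0,-1]]'
python3 - <<'E'
from h import *
im=optics.get_image('side');a=cv2.resize(im[120:280,110:290],(720,600)[:2] if 0 else (675,600),interpolation=cv2.INTER_CUBIC);cv2.imwrite('pics/s1.png',a[:,:,::-1])
im=optics.get_image('top');cv2.imwrite('pics/t1.png',im[:,:,::-1]);print(readout.read_state()['tcp_pos'])
E
```

```text
time: 3.18
tcp_pos: [0.4686, 0.1758, 0.2311]
eef_rot: [0.994, -0.112, -0.0, 0.0]
force: [-0.4, -0.8, 0.6]
opening: 0.999
[0.46883953 0.17463029 0.23114086]
```

View pics/s1.png

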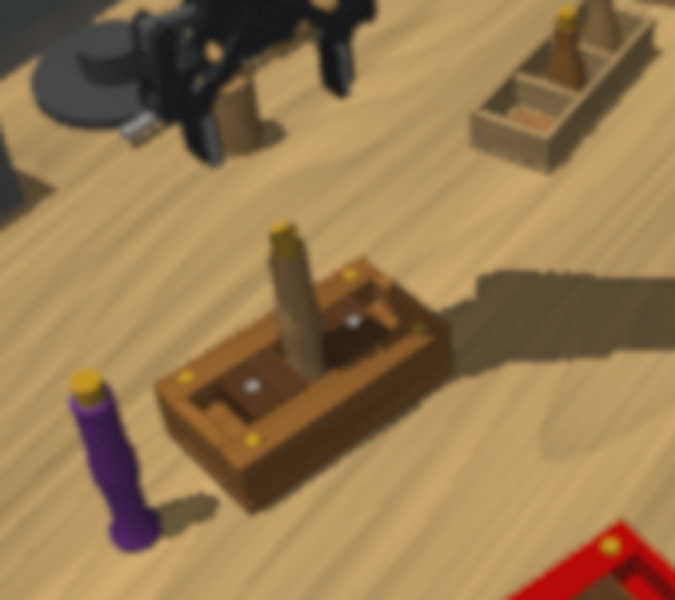

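The fingers (crop (200,150) and (335,85)) straddle along the jaw line, above the handle. The TCP is 7 mm short in y, so I correct that while descending.

```bash
python3 -m inch '[[0,0.004,0,0,0,0,-1],[0,0.003,0,0,0,0,-1],[0,0,-0.012,0,0,0,-1],[0,0,-0.012,0,0,0,-1],[0,0,-0.012,0,0,0,-1],[0,0,-0.012,0,0,0,-1],[0,0,0,0,0,0,-1],[0,0,0,0,0,0,-1]]'
```

```text
time: 3.95
tcp_pos: [0.4686, 0.1828, 0.183]
eef_rot: [0.994, -0.113, -0.001, 0.0]
force: [1.1, -0.1, 0.0]
opening: 1.003
```

```bash
python3 -m inch '[[0,0,-0.014,0,0,0,-1],[0,0,-0.014,0,0,0,-1],[0,0,-0.014,0,0,0,-1],[0,0,-0.014,0,0,0,-1],[0,0,-0.014,0,0,0,-1],[0,0,0,0,0,0,-1],[0,0,0,0,0,0,-1]]'
python3 -m inch '[[0,0,0,0,0,0,0],[0,0,0,0,0,0,0.3],[0,0,0,0,0,0,0.6],[0,0,0,0,0,0,1],[0,0,0,0,0,0,1],[0,0,0,0,0,0,1],[0,0,0,0,0,0,1],[0,0,0,0,0,0,1]]'
```

```text
time: 4.53
tcp_pos: [0.4691, 0.1831, 0.1136]
eef_rot: [0.994, -0.112, -0.0, 0.0]
force: [-0.0, 0.2, -0.2]
opening: 0.999
time: 5.2
tcp_pos: [0.4692, 0.1833, 0.114]
eef_rot: [0.994, -0.112, 0.0, -0.0]
force: [-0.6, -0.0, 6.0]
opening: 0.29
```

Gripped, with the opening at 25 mm. First rock toward +d = (0.22, 0.975).

```bash
python3 -m inch '[[0.0008,0.0034,0.0003,-1.95,0.45,0,1],[0.0008,0.0034,0.0003,-1.95,0.45,0,1],[0.0008,0.0034,0.0003,-1.95,0.45,0,1],[0.0008,0.0034,0.0003,-1.95,0.45,0,1],[0,0,0,0,0,0,1]]'
python3 -m inch '[[0.0008,0.0034,-0.0002,-1.95,0.45,0,1],[0.0008,0.0034,-0.0002,-1.95,0.45,0,1],[0.0008,0.0034,-0.0002,-1.95,0.45,0,1],[0.0008,0.0034,-0.0002,-1.95,0.45,0,1],[0,0,0,0,0,0,1],[0,0,0,0,0,0,1]]'
python3 - <<'E'
from h import *
s=readout.read_state();print(s['tcp_pos'],s['moment'],s['opening'])
for n in('side','top'):
    im=optics.get_image(n);cv2.imwrite(f'pics/{n}2.png',im[:,:,::-1])
im=cv2.imread('pics/side2.png');cv2.imwrite('pics/s2.png',cv2.resize(im[160:270,130:250],(650,596),interpolation=cv2.INTER_CUBIC))
E
```

```text
time: 5.62
tcp_pos: [0.4719, 0.1955, 0.1146]
eef_rot: [0.991, -0.111, -0.008, 0.072]
force: [-0.6, -4.4, 4.0]
opening: 0.287
time: 6.12
tcp_pos: [0.475, 0.2083, 0.1136]
eef_rot: [0.984, -0.112, -0.016, 0.14]
force: [0.4, -4.1, 1.8]
opening: 0.29
[0.47495526 0.20827522 0.11362327] [-0.22584212 -0.17962514  0.11203637] 0.2903538951535927
```

View pics/s2.png

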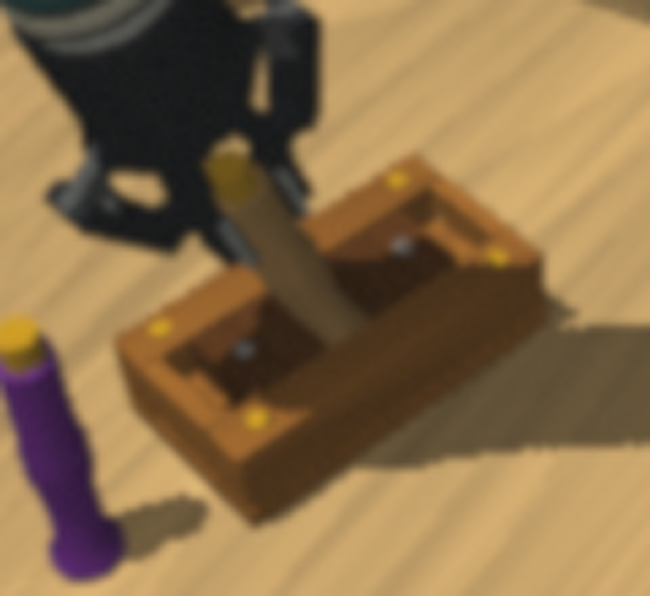

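The handle leans, but it looks as if it sits toward the camera side of the pads. Checking with projections.

Run:
```python
from h import *
from scipy.spatial.transform import Rotation as R
np.set_printoptions(precision=4,suppress=True)
s=readout.read_state();Rm=R.from_quat(s['eef_rot']).as_matrix();t=np.array(s['tcp_pos']);z=-Rm[:,2]
print('axis',z,np.degrees(np.arccos(z[2])))
top=t+z*(.019+.150-.117); foot=t+z*(.019-.117); print('pred top',top,'foot',foot)
f=lambda p:((p[0]-130)*650/120,(p[1]-160)*596/110)
for nm,p in(('tcp',t),('top',top),('foot',foot),('grasp',t+z*.019)):print(nm,proj('side',p),'crop',f(proj('side',p)),'topcam',proj('top',p))
im=cv2.imread('pics/side2.png')[:,:,::-1].copy();y,w=masks(im);print(blobs(roi(y,(150,175,232,255)),2),blobs(roi(w,(150,175,232,255)),2))
# ferrule triangulation in initial pics
for n,c in(('top',(191,150.2)),('side',(186.5,186))):print(n,cast(n,*c,.165))
im=cv2.imread('pics/top2.png');cv2.imwrite('pics/t2.png',cv2.resize(im[120:200,140:260],(780,520),interpolation=cv2.INTER_CUBIC))
```

```text
axis [0.0634 0.2713 0.9604] 16.1790417981738
pred top [0.4782 0.2223 0.1636] foot [0.4686 0.1816 0.0195]
tcp (np.float64(178.37106760413414), np.float64(202.5618704431099)) crop (np.float64(262.00994952239324), np.float64(230.60795258266825)) topcam (np.float64(183.82747129741097), np.float64(152.88120533599232))
top (np.float64(170.12809361352345), np.float64(190.49609103585937)) crop (np.float64(217.360507073252), np.float64(165.23336597611075)) topcam (np.float64(173.82942973716808), np.float64(146.38233081233108))
foot (np.float64(192.00839873125975), np.float64(222.52372271523387)) crop (np.float64(335.8788264609903), np.float64(338.76489762072174)) topcam (np.float64(200.1760571370339), np.float64(163.50802733616348))
grasp (np.float64(175.44866897599934), np.float64(198.28416469912833)) crop (np.float64(246.18029028666308), np.float64(207.43056509709527)) topcam (np.float64(180.29295779440827), np.float64(150.5837194113946))
[] []
top [0.4683 0.1822 0.165 ]
side [0.4552 0.1916 0.165 ]
```

View pics/t2.png

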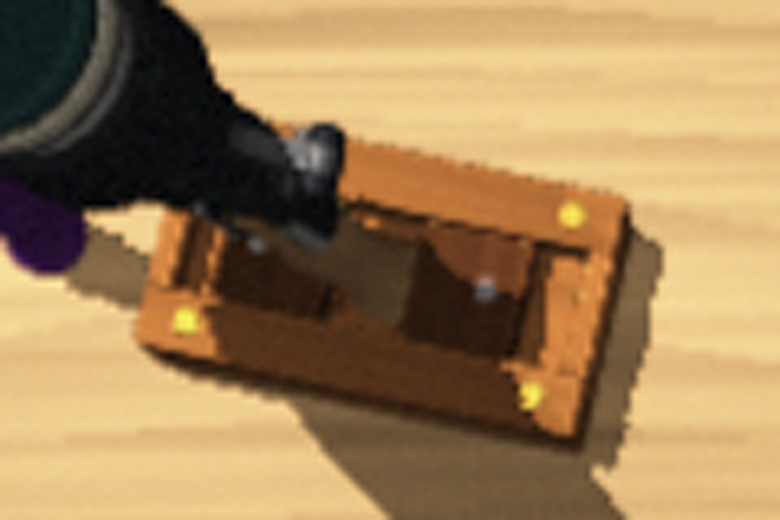

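The prediction matches the image: ferrule predicted at crop (217,165) and seen at (232,170). In the top view, jaw b's dot has moved from px 181.9 to 179.7, about 5.6 mm. I'll lean 2° further for margin, then rock the other way.

```bash
python3 -m inch '[[0.0008,0.0034,-0.0004,-1.95,0.45,0,1],[0,0,0,0,0,0,1],[0,0,0,0,0,0,1]]'
python3 -m inch '[[-0.0008,-0.0034,0.0004,1.95,-0.45,0,1],[-0.0008,-0.0034,0.0002,1.95,-0.45,0,1],[-0.0008,-0.0034,0.0002,1.95,-0.45,0,1],[-0.0008,-0.0034,0.0002,1.95,-0.45,0,1],[-0.0008,-0.0034,0.0002,1.95,-0.45,0,1],[-0.0008,-0.0034,-0.0003,1.95,-0.45,0,1],[-0.0008,-0.0034,-0.0003,1.95,-0.45,0,1],[-0.0008,-0.0034,-0.0003,1.95,-0.45,0,1],[-0.0008,-0.0034,-0.0003,1.95,-0.45,0,1],[0,0,0,0,0,0,1],[0,0,0,0,0,0,1]]'
```

```text
time: 6.47
tcp_pos: [0.4757, 0.2127, 0.1134]
eef_rot: [0.981, -0.111, -0.018, 0.156]
force: [0.4, -4.9, 1.8]
opening: 0.291
time: 7.38
tcp_pos: [0.4691, 0.1825, 0.114]
eef_rot: [0.994, -0.113, 0.0, -0.0]
force: [-0.8, -3.3, 7.2]
opening: 0.288
```

```bash
python3 -m inch '[[-0.0008,-0.0034,0.0003,1.95,-0.45,0,1],[-0.0008,-0.0034,0.0003,1.95,-0.45,0,1],[-0.0008,-0.0034,0.0003,1.95,-0.45,0,1],[-0.0008,-0.0034,0.0003,1.95,-0.45,0,1],[0,0,0,0,0,0,1]]'
python3 -m inch '[[-0.0008,-0.0034,-0.0002,1.95,-0.45,0,1],[-0.0008,-0.0034,-0.0002,1.95,-0.45,0,1],[-0.0008,-0.0034,-0.0002,1.95,-0.45,0,1],[-0.0008,-0.0034,-0.0002,1.95,-0.45,0,1],[-0.0008,-0.0034,-0.0003,1.95,-0.45,0,1],[0,0,0,0,0,0,1],[0,0,0,0,0,0,1]]'
python3 -m inch '[[0.0008,0.0034,0.0004,-1.95,0.45,0,1],[0.0008,0.0034,0.0002,-1.95,0.45,0,1],[0.0008,0.0034,0.0002,-1.95,0.45,0,1],[0.0008,0.0034,0.0002,-1.95,0.45,0,1],[0.0008,0.0034,0.0002,-1.95,0.45,0,1],[0.0008,0.0034,-0.0003,-1.95,0.45,0,1],[0.0008,0.0034,-0.0003,-1.95,0.45,0,1],[0.0008,0.0034,-0.0003,-1.95,0.45,0,1],[0.0008,0.0034,-0.0003,-1.95,0.45,0,1],[0,0,0,0,0,0,1],[0,0,0,0,0,0,1]]'
python3 - <<'E'
from h import *
im=optics.get_image('top');print(blobs(roi(masks(im)[1],(160,128,240,194)),2))
a=im[120:200,140:260];b=optics.get_image('side')[160:270,130:250]
o=np.zeros((600,800,3),np.uint8);o[:267,:400]=cv2.resize(a,(400,267),interpolation=cv2.INTER_CUBIC);o[:367,400:]=cv2.resize(b,(400,367),interpolation=cv2.INTER_CUBIC)
cv2.imwrite('pics/c3.png',o[:370,:,::-1])
E
```

```text
time: 7.8
tcp_pos: [0.4667, 0.1716, 0.1151]
eef_rot: [0.991, -0.113, 0.009, -0.072]
force: [-0.3, 2.6, 0.7]
opening: 0.287
time: 8.38
tcp_pos: [0.4631, 0.1562, 0.1147]
eef_rot: [0.981, -0.11, 0.019, -0.158]
force: [-0.3, 3.6, 6.6]
opening: 0.284
time: 9.3
tcp_pos: [0.4698, 0.1849, 0.114]
eef_rot: [0.994, -0.111, 0.001, 0.0]
force: [-1.5, -0.3, 5.9]
opening: 0.286
[(5, array([195.8, 129. ]))]
```

View pics/c3.png

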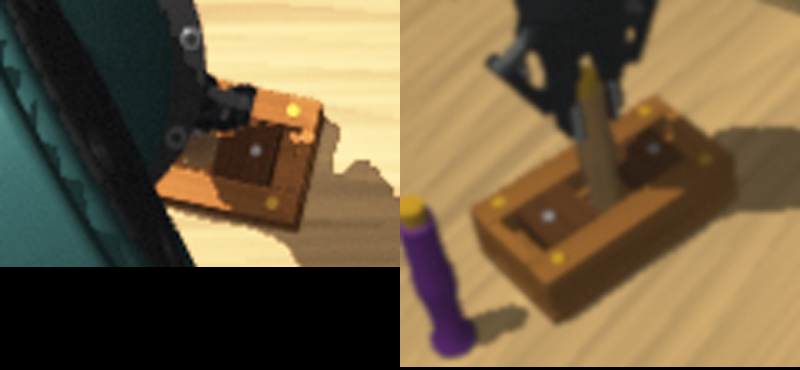

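Run:
```python
from h import *
d=np.array([.2235,.975]);c=np.array([.469,.1828])
f=lambda n,p:round(1000*float((cast(n,*p,.053)[:2]-c)@d),1)
print('before top b,a',f('top',(181.9,157.1)),f('top',(214,164)),'side b,a',f('side',(176.5,222.5)),f('side',(140+257/4,170+142/4)))
print('after top a',f('top',(216.8,165)),'side b,a',f('side',(174.4,224.8)),f('side',(130+253*.3,160+147*.3)))
```

```text
before top b,a 42.7 -42.8 side b,a 41.6 -44.8
after top a -50.4 side b,a 49.8 -51.1
```

Jaw a has moved about 7 mm and jaw b about 8 mm, so the gap is about 40 mm. Lifting slowly first.

```bash
python3 -m inch '[[0,0,0.004,0,0,0,1],[0,0,0.004,0,0,0,1],[0,0,0.004,0,0,0,1],[0,0,0.004,0,0,0,1],[0,0,0.004,0,0,0,1],[0,0,0.004,0,0,0,1],[0,0,0,0,0,0,1]]'
```

```text
time: 9.98
tcp_pos: [0.4693, 0.1833, 0.1383]
eef_rot: [0.994, -0.112, 0.001, -0.0]
force: [0.2, 0.1, -0.8]
opening: 0.287
```

```bash
python3 -m inch '[[0,0,0.012,0,0,0,1],[0,0,0.012,0,0,0,1],[0,0,0.012,0,0,0,1],[0,0,0.012,0,0,0,1],[0,0,0.012,0,0,0,1],[0,0,0.012,0,0,0,1],[0,0,0,0,0,0,1],[0,0,0,0,0,0,1]]'
python3 -m inch '[[0.002,-0.019,0,0,0,0,1],[0.002,-0.019,0,0,0,0,1],[0.002,-0.019,0,0,0,0,1],[0.002,-0.019,0,0,0,0,1],[0.002,-0.019,0,0,0,0,1],[0.002,-0.019,0,0,0,0,1],[0.002,-0.019,0,0,0,0,1],[0.002,-0.019,0,0,0,0,1],[0.002,-0.019,0,0,0,0,1],[0.002,-0.019,0,0,0,0,1],[0.002,-0.019,0,0,0,0,1],[0.002,-0.019,0,0,0,0,1],[0.002,-0.019,0,0,0,0,1],[0.002,-0.019,0,0,0,0,1],[0.002,-0.019,0,0,0,0,1],[0.002,-0.019,0,0,0,0,1],[0.002,-0.019,0,0,0,0,1],[0,-0.01,0,0,0,0,1],[0,0,0,0,0,0,1],[0,0,0,0,0,0,1]]'
python3 - <<'E'
from h import *
im=optics.get_image('side')[80:200,190:330];b=optics.get_image('top')[110:190,290:410]
o=np.zeros((600,800,3),np.uint8);o[:267,:400]=cv2.resize(b,(400,267),interpolation=cv2.INTER_CUBIC);o[:343,400:]=cv2.resize(im,(400,343),interpolation=cv2.INTER_CUBIC)
cv2.imwrite('pics/c4.png',o[:350,:,::-1]);t=readout.read_state()['tcp_pos'];print(t)
for p in ((t[0],t[1],t[2]-.098),(.504,-.15,.006),(.504,-.15,.04)):
    u,v=proj('side',p);print((u-190)/.35+400,(v-80)/.35)
E
```

```text
time: 10.65
tcp_pos: [0.4691, 0.1831, 0.2097]
eef_rot: [0.994, -0.112, 0.001, -0.0]
force: [-0.4, 0.2, -0.8]
opening: 0.285
time: 12.32
tcp_pos: [0.5021, -0.1496, 0.2087]
eef_rot: [0.994, -0.113, -0.001, -0.0]
force: [-0.0, 0.8, -0.6]
opening: 0.287
[ 0.50244224 -0.14828133  0.2089141 ]
571.6635397532934 136.75013332758348
572.2175493089787 213.88517723206064
571.9380075104159 189.5336914379614
```

View pics/c4.png

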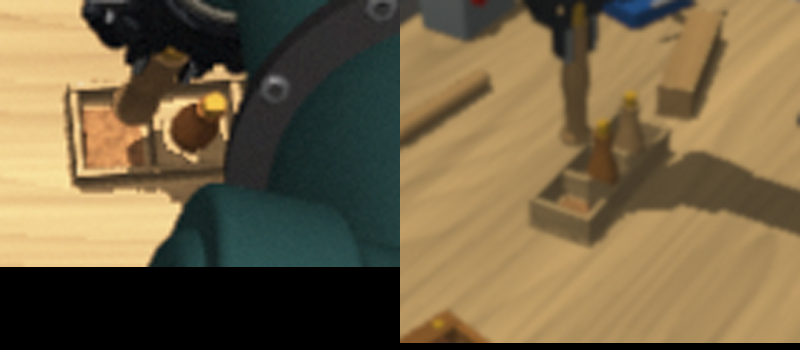

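The foot is seen at crop (574,138) against a prediction of (572,137). The pocket projects at (572,190 to 214), as seen. Lowering.

```bash
python3 -m inch '[[0.001,-0.002,-0.012,0,0,0,1],[0,0,-0.012,0,0,0,1],[0,0,-0.012,0,0,0,1],[0,0,-0.012,0,0,0,1],[0,0,-0.012,0,0,0,1],[0,0,0,0,0,0,1],[0,0,0,0,0,0,1]]'
python3 -m inch '[[0,0,-0.006,0,0,0,1],[0,0,-0.006,0,0,0,1],[0,0,-0.006,0,0,0,1],[0,0,-0.006,0,0,0,1],[0,0,-0.006,0,0,0,1],[0,0,-0.005,0,0,0,1],[0,0,-0.005,0,0,0,1],[0,0,0,0,0,0,1],[0,0,0,0,0,0,1]]'
```

```text
time: 13.0
tcp_pos: [0.5034, -0.1504, 0.149]
eef_rot: [0.994, -0.111, -0.001, -0.0]
force: [0.2, -0.0, -1.1]
opening: 0.288
time: 13.75
tcp_pos: [0.5036, -0.1519, 0.109]
eef_rot: [0.994, -0.112, -0.0, -0.0]
force: [-0.3, 1.2, -0.8]
opening: 0.289
```

```bash
python3 -m inch '[[0,0,-0.002,0,0,0,1],[0,0,-0.001,0,0,0,1],[0,0,0,0,0,0,1],[0,0,0,0,0,0,1]]'; python3 -m inch '[[0,0,-0.001,0,0,0,1],[0,0,0,0,0,0,1],[0,0,0,0,0,0,1]]'
```

```text
time: 14.08
tcp_pos: [0.5039, -0.1519, 0.1065]
eef_rot: [0.994, -0.112, 0.0, 0.0]
force: [0.3, 0.1, -0.4]
opening: 0.289
time: 14.33
tcp_pos: [0.5038, -0.1519, 0.1054]
eef_rot: [0.994, -0.112, -0.0, -0.0]
force: [-0.1, 0.5, -0.6]
opening: 0.288
```

```bash
python3 -m inch '[[0,0,-0.001,0,0,0,1],[0,0,0,0,0,0,1],[0,0,0,0,0,0,1]]'; python3 -m inch '[[0,0,-0.001,0,0,0,1],[0,0,0,0,0,0,1],[0,0,0,0,0,0,1]]'
```

```text
time: 14.58
tcp_pos: [0.5041, -0.1521, 0.105]
eef_rot: [0.994, -0.112, 0.0, -0.0]
force: [-0.5, -0.3, 4.6]
opening: 0.29
time: 14.83
tcp_pos: [0.5044, -0.1522, 0.105]
eef_rot: [0.994, -0.112, 0.001, -0.0]
force: [-2.3, 0.7, 14.1]
opening: 0.287
```

The handle is on the floor (14 N). Ease off, release and rise.

```bash
python3 -m inch '[[0,0,0.001,0,0,0,1],[0,0,0.001,0,0,0,1],[0,0,0,0,0,0,0.4],[0,0,0,0,0,0,0.2],[0,0,0,0,0,0,0],[0,0,0,0,0,0,-0.3],[0,0,0,0,0,0,-0.6],[0,0,0,0,0,0,-1],[0,0,0,0,0,0,-1],[0,0,0,0,0,0,-1],[0,0,0,0,0,0,-1]]'
python3 -m inch '[[0,0,0.008,0,0,0,-1],[0,0,0.012,0,0,0,-1],[0,0,0.015,0,0,0,-1],[0,0,0.015,0,0,0,-1],[0,0,0.015,0,0,0,-1],[0,0,0.015,0,0,0,-1],[0,0,0.015,0,0,0,-1],[0,0,0.015,0,0,0,-1],[0,0,0,0,0,0,-1],[0.03,0.03,0,0,0,0,-1],[0,0.03,0,0,0,0,-1],[0,0.03,0,0,0,0,-1],[0,0.03,0,0,0,0,-1],[0,0.03,0,0,0,0,-1],[0,0.03,0,0,0,0,-1],[0,0,0,0,0,0,-1],[0,0,0,0,0,0,-1]]'
python3 - <<'E'
from h import *
im=optics.get_image('side')[80:200,190:330];b=optics.get_image('top')[110:190,290:410]
o=np.zeros((600,800,3),np.uint8);o[:267,:400]=cv2.resize(b,(400,267),interpolation=cv2.INTER_CUBIC);o[:343,400:]=cv2.resize(im,(400,343),interpolation=cv2.INTER_CUBIC)
cv2.imwrite('pics/c5.png',o[:350,:,::-1])
for p in ((.504,-.152,.156),(.504,-.152,.04)):
    u,v=proj('side',p);x,y=proj('top',p);print('side',(u-190)/.35+400,(v-80)/.35,'top',(x-290)/.3,(y-110)/.3)
E
```

```text
time: 15.75
tcp_pos: [0.5038, -0.1519, 0.1054]
eef_rot: [0.994, -0.112, -0.0, -0.0]
force: [0.3, -0.2, 0.3]
opening: 1.005
time: 17.17
tcp_pos: [0.5328, 0.03, 0.215]
eef_rot: [0.994, -0.11, -0.0, -0.0]
force: [0.8, -0.3, 0.3]
opening: 0.997
side 571.965175204215 97.73897287727803 top 148.56514886542604 82.91009150461842
side 572.9350184818167 188.59617500721438 top 120.40782810856437 124.73501996965857
```

View pics/c5.png

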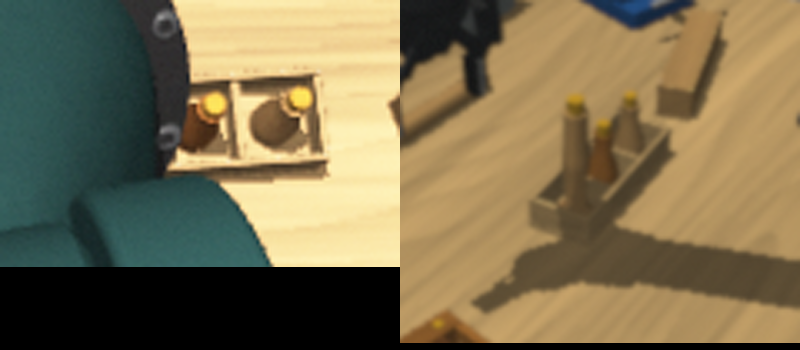

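The handle stands upright in the empty pocket: the ferrule top is at crop (574,99), and an upright handle predicts (572,98). The gripper is clear of it.

```bash
python3 -c "from station import finish_job; print(finish_job())"
```

```text
the job is handed in; nothing more can be done
None
```

I rocked the handle about 18° each way along the jaw line, with its foot still in the socket. It then lifted out with almost no resistance (about 1 N). I stood it in the empty pocket, let go, and handed the job in at about 17 s of the 64 s.

- **Jaws:** each face moved back about 7–8 mm, so the gap is about 40 mm. That comes from the dots on the slides in the top and side views. The top view of jaw b was blocked after rocking, so its figure is from the side view only.
- **Foot height while rocking:** about 20 mm above the bench at most, by geometry. I did not measure it directly.
- **Placing:** the foot met the pocket floor at the expected height, with 14 N showing at the wrist just before release. In the side view, the ferrule top was within about 1 px of where an upright handle at the pocket's centre would show it. The top view of the pocket was hidden by the arm, so only the side view confirms the placing.
- **Disagreement:** two readings of the pocket's position, from the cork and from the tray corners, differed by about 6 mm. I used the cork; either way the placing is well within the 24 mm allowed.
- **Rocking force:** it read about 4–5 N, below the 8–12 N expected, but the jaws moved anyway.

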